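Put the red gouge away in the tool drawer

TASK

Pull the drawer of the low chest right open, lift the red-handled gouge out of the sloping bin, and lay it down gently (do not drop it) flat in the shaped compartment at the front of the drawer, with its handle in the wide part and its blade down in the narrow slot. Let go of it, then push the drawer fully shut. Leave the other two gouges and the mallet where they are.

Things in the scene. Friction and masses are not known exactly. Their poses are not given: they have to be found in the camera images.
- drawer (a joint): travel of the one drawer of a low dark chest (260 deep, 342 wide, 78 mm high, fixed; 'chest axes' are those of drawer_pull), m: 0 shut, 0.18 fully open (stop), along the chest's -x; stays where left, about 2 N to move. Pale front panel 342 wide, z 8 to 66 mm over the table, outer face 12 mm before the chest when shut
- drawer_pull (a point): middle of the brass pull bar on the drawer front (moves with it). Axes: x into the chest, so the drawer opens to -x; z up. Bar 76 mm along y, 14 thick in x, 22 high, its middle 45 mm over the table and 45 mm before the panel's face (38 mm clear gap); carried by two stems 64 mm apart
- drawer_pocket (a point): floor point of the drawer's front compartment for the gouge's origin (moves with the drawer; axes as the chest; 25 mm over the table; 99 mm behind the pull bar, 20 mm to -y). Walls 24 mm high, front panel 41. From here the wide part (handle) spans x -42..42, y -90..55 mm, the slot (blade) x -15..15, y 55..130: blade to chest +y, handle to -y. Covered by the chest when shut
- bin: open wooden bin, fixed, tilted on a stand; inside 228 mm along the slope x 280 wide, walls 40-44 mm over its floor. Origin on the table under its centre, z up. Floor rises 35 degrees towards its +x, passing 100 mm over the origin. Two ribs 6 mm high, at y +-44, make three lanes; gouges at y -88, 0, 88 mm, handle low, blade uphill
- red_gouge: the red-handled carving gouge, 190 mm long, 130 g. x runs from handle to blade tip: octagonal handle, 32 mm over flats, x -75 to 30 mm; brass collar to 42; flat steel blade 16 wide, 4 thick, to 115. Origin on the handle's underside, 16 mm below its axis; z points out of the bin floor. Balances near x = 10. Its lane varies
- red_gouge_grip (a point): point on the axis of the red gouge's handle, over its origin, the place to grip it (x, y, z axes of the gouge)
- red_gouge_tip (a point): tip of the red gouge's blade, on its axis, 115 mm from the grip point
- pale_gouge: pale wood-handled carving gouge in the bin: same shape and size as the red one; leave it. Origin as for the red gouge.
- dark_gouge: dark wood-handled carving gouge in the bin: same shape and size as the red one; leave it. Origin as for the red gouge.
- mallet: turned wooden carver's mallet standing on its head, 84 mm across, 212 mm high, 0.45 kg; bystander
There are look-alikes about, which are no part of the job. There is more than one size of the red_gouge; the one meant has the size given above.

How it is judged:
By the outcome, as a careful person would: the job done as asked, in the order asked, and still so for the second after the job is handed in, with the robot touching nothing.
It also fails if it takes over 61 s, if anything falls off the work surface, if the arm or the gripper's body presses on something with over 40 N, if the wrist force passes 120 N, or if a joint passes its speed limit or range.

ROBOT

A 7-joint arm with a two-finger parallel gripper is mounted at the origin on the work surface. World frame = base frame: x ahead of the robot, y to its left, z up, the work surface at z = 0. Lengths are in m, angles in rad, forces in N, time in s.
With the tool pointing down it reaches from about 0.35 to 0.9 m from the base axis. Payload 8.1 kg.
Tool frame: the origin (TCP) lies midway between the tips of the shut fingers; the grasp point (between the pads) lies 19 mm behind it; z points along the fingers, y is the line along which they close (so a half turn about z gives the same grasp; the last joint's range is limited). The gripper opens to 85 mm and grips with 20 to 120 N. Pads are 22 mm wide; open, the fingers measure 114 mm over their backs; the gripper's body (76 mm by 85 mm) begins 54 mm behind the grasp point. The pads swing forward as they close: fully open they stand 13 mm farther back than shut.
Start: joints at [-1.323, 0.434, 0.025, 1.573, -0.012, 1.134, -0.075], TCP at [0.215, 0.587, 0.231] pointing down, gripper open.
Joint ranges: [-2.62, 2.62], [-0.44, 2.09], [-1.27, 1.32], [0.08, 2.57], [-1.32, 4.46], [0.12, 2], [-2.74, 2.74]. Speed limits (rad/s): [2.22, 2.22, 3.01, 3.01, 3.14, 3.14, 3.14].

INTERFACE

Orientations are given as a unit quaternion [w, x, y, z].
In Python, from station import env gives the robot as it stands. The module is installed in compiled form; this text tells all that it offers.
- The arm moves only by the tool drive_tool, never from a script. Its argument "moves" is a list of rows, each a list of 3 entries, a list of its own where there are three numbers: the shift along the world's x, y, z in m, then the turn, a rotation vector about the world's x, y, z in rad, then the opening, from 0 (shut) to 1 (fully open). In form: [[[tx, ty, tz], [wx, wy, wz], claw], ...]. A call has 1 to 10 rows; each row shifts and turns the commanded pose from where the row before left it; what a row does not reach is not made up. A row lasts 1/8 s, in which the tool goes at most 62.5 mm and 10.7 degrees, less where a joint would pass 70% of its speed; a pose out of reach is approached as far as the arm can. A call is refused whole if a number of a shift passes 0.0625 or a number of a turn 0.188, either way. A call with a gripper value outside its range is refused whole. The fingers move at their own pace and stop on an object; "grip_force" is the grip in N (left out, the last holds). Time passes only in rows, so rows that do not move let the fingers close. It gives the time, the measured TCP pose, the force, the opening and the grip force at its end, in the units of the state.
- env.get_state(): the state, without advancing time (a new reading comes with each control period).
- env.grab_frame(name): name is "side" or "top" or "wrist"; returns the picture (400x640x3 uint8, red, green, blue); there is no depth.
- env.camera_params(name): a dict with "mtx" (3x3 intrinsics, pixels), "R" (3x3) and "t" (3): a world point X has camera coordinates R X + t. Camera axes: x right, y down, z forward; pixel columns grow to the right and rows downward; lengths in m; the calibration is good to about 2 mm. A picture is of the moment at which its call begins: read the wrist's pose just before it. camera_params takes no time and is no camera call; for the wrist camera it gives the pose at the moment of the call.
- env.sign_off(): hands the job in; it is judged then, once.
Trained networks look in the newest picture that a camera, given by its name, has taken for a name from the list of things; names that differ only in an ending like _2 or _b are one class to them, and where a whole thing is asked for, a point or a joint stands for the part that bears it (a point fixed in the world has none). Each returns a list of dicts, best first, with "score" (0 to 1); they miss things now and then, are a little off and sometimes report something else, mostly with a low value. They report only what shows in the picture. A call takes as long as a camera call. They do not tell look-alikes from the thing itself.
- env.find_in(target, camera): "pixel" ([column, row] in pixels, amid what is visible of it).
- env.place_of(target, camera): "pixel" ([column, row] in pixels: a listed point, or the origin of a listed thing).
The state is a dict: "clock": time; "q": joint angles; "qvel": joint speeds; "joint_torque": joint torques, N m; "ee_pos": TCP position; "orientation": TCP orientation; "wrist_force": force on the tool from outside, world axes, zero at the start; "wrist_torque": the same for the moment, N m; "gripper_width": finger opening in m; "grip_force": force on a finger pad.
Only numpy, scipy, OpenCV 4.12 (cv2) and the standard library are available. Lean on these libraries where they do the work, as an engineer would, in place of code of your own. Each camera call takes 0.05 s, during which the arm holds its last target. There are 200 camera calls.

## Working session

There is one attempt and no reset: what is moved stays moved. The work goes in short steps, Python scripts to look and compute and a tool call to move; the robot and the scene stay as the last step left them, time stands still between calls to the robot, and variables do not carry over. Pictures are saved under pics/ and viewed, at most 10 in all, crops included, and the job is handed in when it is done.

Besides the shell and the picture viewer there is one more tool, called after "Emit:" as name(argument=value, ...), one argument or row to a line, values as JSON. drive_tool: Moves the arm, as the interface text tells. Its arguments: {"type":"object","properties":{"moves":{"type":"array"},"grip_force":{"type":"number"}},"required":["moves"]}

```bash
mkdir -p pics
cat > h.py <<'E'
import numpy as np, cv2
from station import env
def shot(c,n):
    f=env.grab_frame(c); cv2.imwrite(f'pics/{n}.png',f[:,:,::-1]); return f
def cam(c):
    p=env.camera_params(c); return np.array(p['mtx']),np.array(p['R']),np.array(p['t'])
def tri(obs): # list of (P=(K,R,t), pixel)
    A=[];
    for (K,R,t),px in obs:
        P=K@np.c_[R,t]
        A+= [px[0]*P[2]-P[0], px[1]*P[2]-P[1]]
    A=np.array(A); x=np.linalg.lstsq(A[:,:3],-A[:,3],rcond=None)[0]
    err=[np.round(proj(c,x)-px,1).tolist() for c,px in obs]
    return x,err
def proj(c,X):
    K,R,t=c; v=K@(R@X+t); return v[:2]/v[2]
def onz(c,px,z):
    K,R,t=c; d=R.T@np.linalg.inv(K)@np.array([px[0],px[1],1]); o=-R.T@t
    return o+d*(z-o[2])/d[2]
E
python3 - <<'E'
from h import *
a=shot('side','s0');b=shot('top','t0');
for n in ['drawer_pull','drawer_pocket','bin','red_gouge','red_gouge_grip','red_gouge_tip','pale_gouge','dark_gouge','mallet']:
    for c in ['side','top']:
        print(n,c,[(np.round(r['pixel']).tolist(),round(r['score'],2)) for r in env.place_of(n,c)][:4])
s=env.get_state();print(s['clock'],s['ee_pos'],s['orientation'],s['gripper_width'])
for c in ['side','top','wrist']:
    K,R,t=cam(c);print(c,(-R.T@t).round(3),R[2].round(2))
E
```

```text
drawer_pull side [([394.0, 272.0], 0.76)]
drawer_pull top [([418.0, 151.0], 0.92)]
drawer_pocket side [([441.0, 286.0], 0.85)]
drawer_pocket top [([430.0, 117.0], 0.6)]
bin side [([316.0, 180.0], 0.69)]
bin top [([223.0, 192.0], 0.97)]
red_gouge side [([345.0, 156.0], 0.65)]
red_gouge top [([224.0, 300.0], 0.81), ([216.0, 149.0], 0.78)]
red_gouge_grip side [([344.0, 149.0], 0.81), ([219.0, 184.0], 0.48)]
red_gouge_grip top [([223.0, 151.0], 0.87), ([228.0, 305.0], 0.56)]
red_gouge_tip side [([331.0, 122.0], 0.98), ([293.0, 166.0], 0.66), ([198.0, 182.0], 0.49)]
red_gouge_tip top [([206.0, 326.0], 0.88), ([228.0, 185.0], 0.55)]
pale_gouge side [([292.0, 167.0], 0.65)]
pale_gouge top [([238.0, 219.0], 0.94)]
dark_gouge side [([316.0, 159.0], 0.78)]
dark_gouge top [([228.0, 183.0], 0.95)]
mallet side [([429.0, 215.0], 0.55)]
mallet top [([316.0, 90.0], 0.58)]
1.0 [0.21477327 0.58693386 0.23130741] [-1.24232669e-05  1.74529505e-01  9.84651944e-01  1.06696182e-05] 0.0849049769274464
side [ 0.371 -1.004  0.801] [ 0.09  0.83 -0.55]
top [0.412 0.077 1.224] [ 0.07 -0.02 -1.  ]
wrist [0.152 0.611 0.372] [ 0.25 -0.09 -0.96]
```

View pics/s0.png

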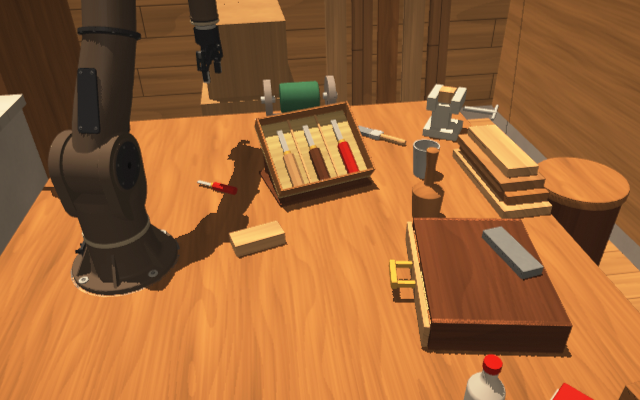

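View pics/t0.png

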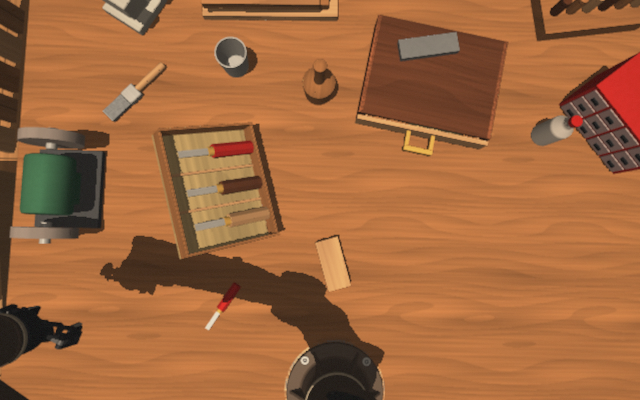

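Run:
```python
from h import *
S,T=cam('side'),cam('top')
for n,a,b in [('pull',(394,272),(418,151)),('pocket',(441,286),(430,117)),('bin',(316,180),(223,192)),('redgrip',(344,149),(223,151)),('red o',(345,156),(216,149)),('pale',(292,167),(238,219)),('dark',(316,159),(228,183)),('mallet',(429,215),(316,90)),('red2',(219,184),(228,305)),('red2tip',(198,182),(206,326))]:
    x,e=tri([(S,a),(T,b)]);print(n,x.round(3),e)
```

```text
pull [ 0.622 -0.198  0.051] [[-0.9, 0.2], [0.1, -0.9]]
pocket [ 0.719 -0.234  0.03 ] [[-1.3, 0.3], [0.2, -1.3]]
bin [ 0.507  0.307 -0.004] [[-0.9, 0.1], [0.1, -1.3]]
redgrip [0.595 0.291 0.105] [[0.2, -0.0], [-0.0, 0.3]]
red o [0.604 0.316 0.067] [[0.7, -0.1], [-0.1, 0.9]]
pale [0.434 0.252 0.08 ] [[-0.5, 0.0], [0.1, -0.7]]
dark [0.514 0.279 0.085] [[1.7, -0.2], [-0.2, 2.4]]
mallet [ 0.79   0.068 -0.   ] [[-1.1, 0.3], [0.3, -1.4]]
red2 [0.217 0.276 0.028] [[-0.6, -0.0], [0.0, -0.8]]
red2tip [0.153 0.333 0.006] [[1.0, 0.1], [0.0, 1.4]]
```

The side view shows the bin with its three gouges at about (315,150) and the chest's brass pull at (394,272). In the top view the red-handled gouge in the bin lies at (230,150), blade to the left (+y). A smaller red look-alike lies on the table at (223,305). The measured points fit the stated sizes, so I'm moving over the pull to look closely.

Emit:
drive_tool(
  moves=[
    [[0.01,-0.02,0.06],[0,0,-0.1],0.45],
    [[0.03,-0.05,0.04],[0,0,-0.1],0.45],
    [[0.03,-0.055,0.0],[0,0,-0.1],0.45],
    [[0.03,-0.055,0],[0,0,-0.1],0.45],
    [[0.03,-0.055,0],[0,0,-0.1],0.45],
    [[0.03,-0.055,0],[0,0,-0.1],0.45],
    [[0.03,-0.055,0],[0,0,-0.1],0.45],
    [[0.03,-0.055,0],[0,0,-0.1],0.45],
    [[0.03,-0.055,0],[0,0,-0.1],0.45],
    [[0.03,-0.055,0],[0,0,-0.1],0.45],
  ],
)

```text
clock: 2.25
ee_pos: [0.4912, 0.0825, 0.3257]
orientation: [0.0, 0.626, 0.78, 0.001]
wrist_force: [0.8, 0.4, -0.2]
gripper_width: 0.0387
grip_force: 0.0
```

Emit:
drive_tool(
  moves=[
    [[0.03,-0.055,-0.02],[0,0,-0.1],0.45],
    [[0.03,-0.055,-0.03],[0,0,-0.1],0.45],
    [[0.03,-0.055,-0.03],[0,0,-0.1],0.45],
    [[0.02,-0.055,-0.03],[0,0,-0.1],0.45],
    [[0,-0.03,-0.02],[0,0,0],0.45],
    [[0,0,0],[0,0,0],0.45],
  ],
)

```text
clock: 3.0
ee_pos: [0.5905, -0.1525, 0.2021]
orientation: [-0.0, 0.769, 0.639, -0.002]
wrist_force: [-0.3, 0.4, -0.8]
gripper_width: 0.0383
grip_force: 0.0
```

Run:
```python
from h import *
s=env.get_state();print(s['clock'],s['ee_pos'],s['orientation'],s['wrist_force'])
W=cam('wrist');shot('wrist','w1')
for n in ['drawer_pull','drawer_pocket']:
    print(n,[(np.round(r['pixel']).tolist(),round(r['score'],2),onz(W,r['pixel'],.045).round(4)) for r in env.place_of(n,'wrist')][:4])
```

```text
3.0 [ 0.59046259 -0.15246211  0.20212718] [-4.81089862e-04  7.69393191e-01  6.38773151e-01 -1.65776659e-03] [-0.32009076  0.35904237 -0.77053194]
drawer_pull [([355.0, 221.0], 0.79, array([ 0.6244, -0.1944,  0.045 ]))]
drawer_pocket [([352.0, 220.0], 0.48, array([ 0.6221, -0.192 ,  0.045 ]))]
```

View pics/w1.png

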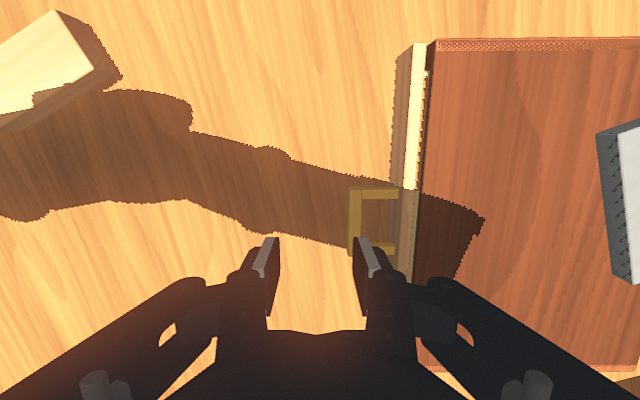

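The wrist view shows the brass bar centred near (355,221) between its stems, with the chest's front edge just right of it.

Run:
```python
from h import *
W=cam('wrist');T=cam('top')
deg=lambda a,b:np.degrees(np.arctan2(*(b-a)[[1,0]])).round(1)
print('back edge y-dir',deg(onz(T,(507,41),.078),onz(T,(378,16),.078)))
print('side edge x-dir',deg(onz(T,(360,112),.078),onz(T,(378,16),.078)),deg(onz(T,(490,137),.078),onz(T,(507,41),.078)))
print('wrist panel', deg(onz(W,(405,188),.066),onz(W,(414,44),.066)), 'chest side',deg(onz(W,(436,38),.078),onz(W,(640,36),.078)))
x,e=tri([(W,(355,221)),(T,(418,151)),(cam('side'),(394,272))]);print(x,e)
# lines in the wrist picture
im=cv2.imread('pics/w1.png');g=cv2.cvtColor(im,6)
l=cv2.createLineSegmentDetector().detect(g[:230])[0][:,0]
for s in l:
    L=np.hypot(s[2]-s[0],s[3]-s[1])
    if L>60 and s[0]>390: print(s.round(),deg(onz(W,s[:2],.07),onz(W,s[2:],.07)))
g=cv2.cvtColor(cv2.imread('pics/t0.png'),6)
for s in cv2.createLineSegmentDetector().detect(g)[0][:,0]:
    L=np.hypot(s[2]-s[0],s[3]-s[1])
    if L>45 and 340<s[0]<515 and s[1]<160: print('T',s.round(),deg(onz(T,s[:2],.07),onz(T,s[2:],.07)))
    if L>45 and 150<s[0]<285 and 120<s[1]<260: print('Tbin',s.round(),deg(onz(T,s[:2],.1),onz(T,s[2:],.1)))
q=env.get_state()['orientation']
from scipy.spatial.transform import Rotation as Ro
print(Ro.from_quat(np.r_[q[1:],q[0]]).as_matrix().round(3))
```

```text
back edge y-dir 81.0
side edge x-dir -9.3 -10.0
wrist panel 80.8 chest side -9.8
[ 0.62373451 -0.19579851  0.04873389] [[-2.2, 6.6], [-1.0, -1.2], [-0.7, 0.3]]
[413.  42. 403. 184.] -99.8
[415. 204. 425.  78.] 80.8
[617. 134. 627. 228.] -79.6
[435.  41. 422. 192.] -99.9
[434.  38. 638.  36.] -9.9
[606. 228. 594. 134.] 100.4
T [488. 141. 366. 115.] 79.8
T [357. 118. 486. 145.] -100.1
Tbin [244. 129. 173. 134.] 96.3
Tbin [182. 176. 198. 247.] -164.3
Tbin [210. 245. 256. 234.] -75.0
Tbin [258. 124. 283. 229.] -164.4
T [354. 121. 374.  24.] -10.1
T [403.  58. 459.  50.] -79.9
T [379.  14. 511.  42.] -100.2
Tbin [188. 254. 160. 132.] 15.6
Tbin [271. 205. 252. 126.] 15.5
T [403. 133. 355. 123.] 79.7
Tbin [159. 129. 251. 123.] -83.9
T [454.  32. 399.  39.] 99.7
Tbin [278. 233. 210. 250.] 105.7
Tbin [180. 256. 152. 133.] 15.7
T [496.  87. 487. 135.] 169.6
T [457.  53. 401.  61.] 100.2
[[ 0.178  0.984  0.001]
 [ 0.984 -0.178  0.001]
 [ 0.001  0.001 -1.   ]]
```

Emit:
drive_tool(
  moves=[
    [[0.02,-0.025,-0.03],[0,0,0],0.43],
    [[0.013,-0.0175,-0.04],[0,0,0.005],0.43],
    [[0,0,0],[0,0,0],0.43],
  ],
)

```text
clock: 3.52
ee_pos: [0.6244, -0.1907, 0.1316]
orientation: [-0.001, 0.766, 0.643, -0.001]
wrist_force: [-0.2, -0.2, -0.0]
gripper_width: 0.0366
grip_force: 0.0
```

Run:
```python
from h import *
s=env.get_state();print(s['clock'],s['ee_pos'],s['orientation'],s['wrist_force'])
W=cam('wrist');shot('wrist','w2')
for n in ['drawer_pull']:
    print(n,[(np.round(r['pixel']).tolist(),round(r['score'],2),onz(W,r['pixel'],.045).round(4)) for r in env.place_of(n,'wrist')][:4])
```

```text
3.525 [ 0.62436348 -0.19072837  0.13158373] [-0.0014359   0.76595043  0.64289711 -0.00108585] [-0.18822441 -0.24801781 -0.01452365]
drawer_pull [([315.0, 213.0], 0.62, array([ 0.6218, -0.1936,  0.045 ]))]
```

View pics/w2.png

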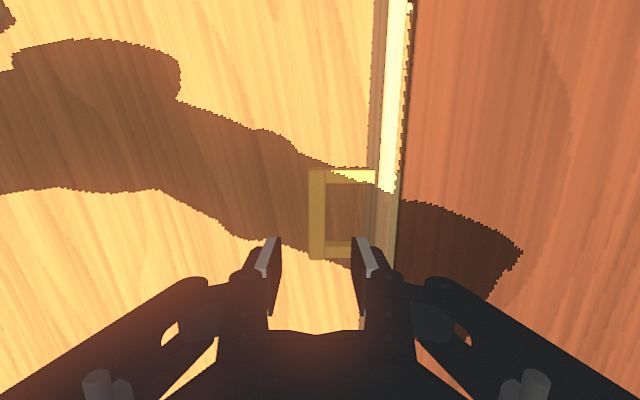

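The bar, near (317,215), lies between the fingers; I'm descending, gripping, and then pulling.

Emit:
drive_tool(
  moves=[
    [[0,-0.002,-0.05],[0,0,0],0.43],
    [[0,-0.001,-0.04],[0,0,0],0.43],
    [[0,0,-0.015],[0,0,0],0.43],
    [[0,0,0],[0,0,0],0.0],
    [[0,0,0],[0,0,0],0.0],
    [[0,0,0],[0,0,0],0.0],
  ],
  grip_force=60,
)

```text
clock: 4.38
ee_pos: [0.6259, -0.1943, 0.0304]
orientation: [0.0, 0.766, 0.643, 0.001]
wrist_force: [-1.3, 3.4, 6.0]
gripper_width: 0.0131
grip_force: 61.9
```

Emit:
drive_tool(
  moves=[
    [[-0.01,0.0017,0],[0,0,0],0.0],
    [[-0.02,0.0035,0],[0,0,0],0.0],
    [[-0.025,0.0043,0],[0,0,0],0.0],
    [[-0.025,0.0043,0],[0,0,0],0.0],
    [[-0.025,0.0043,0],[0,0,0],0.0],
    [[-0.025,0.0043,0],[0,0,0],0.0],
    [[-0.02,0.0035,0],[0,0,0],0.0],
    [[-0.015,0.0026,0],[0,0,0],0.0],
    [[0,0,0],[0,0,0],0.0],
  ],
)

```text
clock: 5.5
ee_pos: [0.4599, -0.1648, 0.0302]
orientation: [-0.0, 0.766, 0.643, 0.002]
wrist_force: [-0.8, 8.4, 16.9]
gripper_width: 0.0131
grip_force: 63.7
```

Emit:
drive_tool(
  moves=[
    [[-0.006,0.001,-0.001],[0,0,0],0.0],
    [[-0.004,0.0007,-0.001],[0,0,0],0.0],
    [[-0.003,0.0005,0],[0,0,0],0.0],
    [[0,0,0],[0,0,0],0.0],
  ],
)

```text
clock: 6.0
ee_pos: [0.4513, -0.1632, 0.0302]
orientation: [0.002, 0.766, 0.643, 0.004]
wrist_force: [2.7, 11.3, 42.3]
gripper_width: 0.0129
grip_force: 67.6
```

Emit:
drive_tool(
  moves=[
    [[-0.003,0.0005,0.004],[0,0,0],0.0],
    [[-0.002,0.0003,0.001],[0,0,0],0.0],
    [[0,0,0],[0,0,0],0.0],
  ],
)

```text
clock: 6.38
ee_pos: [0.4491, -0.163, 0.0311]
orientation: [0.005, 0.765, 0.644, 0.002]
wrist_force: [33.6, -0.6, -61.4]
gripper_width: 0.0126
grip_force: 63.3
```

Run:
```python
from h import *
S,T=cam('side'),cam('top')
shot('side','s2');a={n:env.place_of(n,'side') for n in ['drawer_pull','drawer_pocket']}
shot('top','t2');b={n:env.place_of(n,'top') for n in a}
for n in a:
    print(n,a[n],b[n])
    if a[n] and b[n]: print(tri([(S,a[n][0]['pixel']),(T,b[n][0]['pixel'])]))
```

```text
drawer_pull [{'pixel': [311.8, 270.5], 'score': 0.63}] [{'pixel': [403.4, 215.1], 'score': 0.9}]
(array([ 0.44960722, -0.16272544,  0.04798616]), [[1.8, -0.2], [-0.1, 1.9]])
drawer_pocket [{'pixel': [358.8, 286.3], 'score': 0.58}] [{'pixel': [417.2, 182.4], 'score': 0.61}]
(array([ 0.54361035, -0.20316807,  0.02428717]), [[-0.7, 0.1], [0.1, -0.7]])
```

View pics/t2.png

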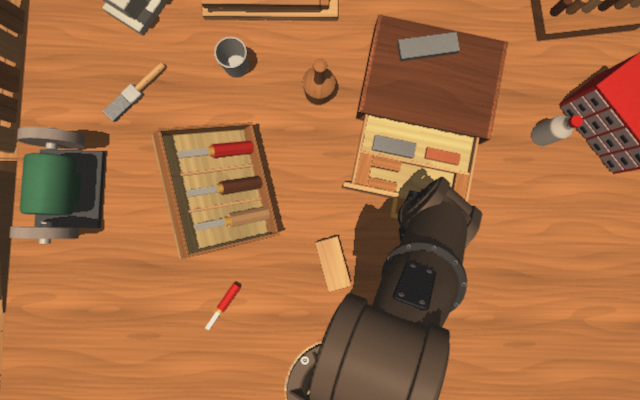

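The top view shows the drawer open, its compartments visible up to about (415,185); travel is about 0.1795 m against the stop. I'm releasing the pull and going to look at the gouge.

Emit:
drive_tool(
  moves=[
    [[0.002,0,0],[0,0,0],0.43],
    [[0.002,0,0],[0,0,0],0.43],
    [[0,0,0.03],[0,0,0],0.43],
    [[0,0,0.06],[0,0,0],0.43],
    [[0,0,0.06],[0,0,0],0.6],
    [[0.01,0.03,0.06],[0,0,0.1],0.6],
    [[0.02,0.05,0.03],[0,0,0.1],0.6],
    [[0.025,0.05,0],[0,0,0.1],0.6],
    [[0.025,0.05,0],[0,0,0.1],0.6],
    [[0.025,0.05,0],[0,0,0.045],0.6],
  ],
)

```text
clock: 7.92
ee_pos: [0.5503, 0.0653, 0.2675]
orientation: [0.0, 0.605, 0.796, 0.0]
wrist_force: [1.0, -0.3, 0.8]
gripper_width: 0.0516
grip_force: 0.0
```

Emit:
drive_tool(
  moves=[
    [[0.025,0.04,0],[0.118,0.033,0],0.6],
    [[0.025,0.03,0],[0.118,0.033,0],0.6],
    [[0.02,0.03,0],[0.118,0.033,0],0.6],
    [[0,0.03,0],[0.118,0.033,0],0.6],
    [[0,0.0,0],[0.118,0.033,0],0.6],
    [[0,0.0,0],[0,0,0],0.6],
  ],
)

```text
clock: 8.68
ee_pos: [0.6203, 0.1906, 0.2654]
orientation: [-0.24, 0.58, 0.757, 0.181]
wrist_force: [-0.1, 0.1, -0.3]
gripper_width: 0.0515
grip_force: 0.0
```

```bash
cat > lk.py <<'E'
from h import *
import sys
from scipy.spatial.transform import Rotation as Ro
s=env.get_state();print(s['clock'],s['ee_pos'],s['wrist_force'])
q=s['orientation'];print(Ro.from_quat(np.r_[q[1:],q[0]]).as_matrix().round(3))
W=cam('wrist');shot('wrist',sys.argv[1])
np.savez(sys.argv[1],K=W[0],R=W[1],t=W[2])
for n in sys.argv[2:]: print(n,[(np.round(r['pixel'],1).tolist(),round(r['score'],2)) for r in env.place_of(n,'wrist')][:3])
E
python3 lk.py w3 red_gouge_grip red_gouge_tip red_gouge dark_gouge
```

```text
8.675 [0.62030397 0.19061977 0.26540305] [-0.08470025  0.12641867 -0.31278038]
[[-0.212  0.965 -0.154]
 [ 0.791  0.262  0.552]
 [ 0.574 -0.005 -0.819]]
red_gouge_grip [([91.5, 156.8], 0.95), ([322.8, 192.9], 0.86)]
red_gouge_tip [([64.2, 125.4], 0.86), ([320.3, 90.5], 0.59)]
red_gouge [([320.2, 187.3], 0.84), ([97.3, 160.4], 0.73)]
dark_gouge [([249.9, 191.2], 0.89)]
```

View pics/w3.png

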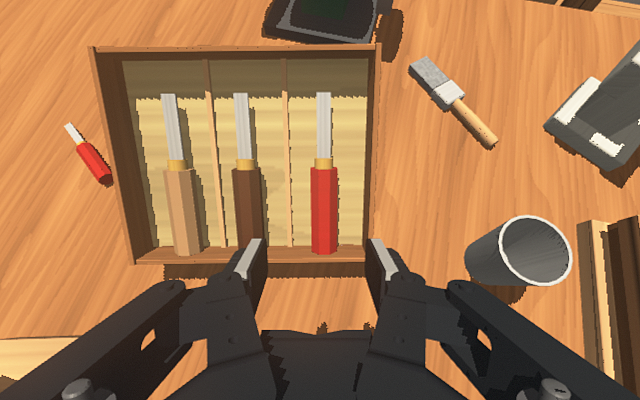

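The wrist view shows the red gouge straight in line: handle about (323,210), collar (323,163), tip (321,91). I'm measuring with this and the top and side views.

Run:
```python
from h import *
z=np.load('w3.npz');W=(z['K'],z['R'],z['t']);S,T=cam('side'),cam('top')
print('grip WT',tri([(W,(322.8,192.9)),(T,(223,151))]));print('grip WS',tri([(W,(322.8,192.9)),(S,(344,149))]))
g=tri([(W,(322.8,192.9)),(T,(223,151)),(S,(344,149))]);print(g)
print('tip WS',tri([(W,(320.3,90.5)),(S,(331,122))]), tri([(W,(320.3,90.5)),(S,(331,122)),(T,(177,155))]))
# model: bin
B=np.array([np.cos(np.radians(105.6)),np.sin(np.radians(105.6)),0]);Y=np.array([-B[1],B[0],0])
u=.8192*B+np.array([0,0,.5736]);n=-.5736*B+np.array([0,0,.8192])
o=np.array([.507,.307,.1])-.088*Y+.016*n
for p in (W,S,T):
  for s in (-.05,-.04,-.03,-.02): print(s,(o+s*u).round(3),proj(p,o+s*u).round(),proj(p,o+(s+.115)*u).round())
```

```text
grip WT (array([0.59917791, 0.2950044 , 0.0840782 ]), [[-0.6, 0.4], [-0.1, -0.1]])
grip WS (array([0.59592431, 0.28959865, 0.10481218]), [[-4.1, -2.6], [0.6, 0.1]])
(array([0.59589518, 0.29064517, 0.10417061]), [[-3.9, -3.2], [0.1, -0.1], [0.6, 0.2]])
tip WS (array([0.570401  , 0.3935763 , 0.14690693]), [[0.4, 0.4], [-0.1, -0.0]]) (array([0.5721473 , 0.38847523, 0.15004576]), [[0.8, 2.3], [0.7, -0.3], [-0.3, 1.4]])
-0.05 [0.605 0.282 0.084] [324. 204.] [324. 105.]
-0.04 [0.603 0.29  0.09 ] [324. 196.] [324.  95.]
-0.03 [0.601 0.298 0.096] [324. 188.] [324.  86.]
-0.02 [0.599 0.306 0.102] [324. 180.] [324.  76.]
-0.05 [0.605 0.282 0.084] [348. 156.] [335. 124.]
-0.04 [0.603 0.29  0.09 ] [347. 153.] [334. 121.]
-0.03 [0.601 0.298 0.096] [346. 150.] [333. 118.]
-0.02 [0.599 0.306 0.102] [345. 147.] [332. 115.]
-0.05 [0.605 0.282 0.084] [228. 149.] [183. 153.]
-0.04 [0.603 0.29  0.09 ] [224. 149.] [179. 154.]
-0.03 [0.601 0.298 0.096] [221. 149.] [175. 154.]
-0.02 [0.599 0.306 0.102] [217. 150.] [171. 155.]
```

Emit:
drive_tool(
  moves=[
    [[0.0,0.03,-0.02],[0,0,0],0.6],
    [[0.0,0.025,-0.02],[0,0,0],0.6],
    [[0,0,0],[0,0,0],0.6],
  ],
)

```text
clock: 9.3
ee_pos: [0.6181, 0.2531, 0.2262]
orientation: [-0.242, 0.575, 0.76, 0.181]
wrist_force: [-0.5, 0.5, 0.2]
gripper_width: 0.0508
grip_force: 0.0
```

```bash
python3 lk.py w4 red_gouge_grip red_gouge_tip red_gouge
```

```text
9.3 [0.61814497 0.25313667 0.22623682] [-0.46730503  0.54684726  0.16029111]
[[-0.221  0.962 -0.16 ]
 [ 0.787  0.273  0.553]
 [ 0.576 -0.003 -0.818]]
red_gouge_grip [([49.5, 180.0], 0.93), ([308.7, 236.4], 0.6)]
red_gouge_tip [([309.3, 116.8], 0.92), ([23.3, 143.4], 0.78)]
red_gouge [([306.3, 227.3], 0.73), ([59.8, 180.8], 0.64)]
```

Run:
```python
from h import *
L=lambda f:(lambda z:(z['K'],z['R'],z['t']))(np.load(f))
W=L('w3.npz');V=L('w4.npz');S,T=cam('side'),cam('top')
print('grip',tri([(W,(322.8,192.9)),(V,(308.7,236.4))]),tri([(W,(322.8,192.9)),(V,(308.7,236.4)),(T,(223,151))]))
print('tip',tri([(W,(320.3,90.5)),(V,(309.3,116.8))]),tri([(W,(320.3,90.5)),(V,(309.3,116.8)),(S,(331,122))]))
im=cv2.imread('pics/w4.png');m=cv2.inRange(im,(0,0,140),(70,70,255));m[:,:200]=0
n,l,st,c=cv2.connectedComponentsWithStats(m);i=1+st[1:,4].argmax();print(st[i])
B=np.array([np.cos(np.radians(105.6)),np.sin(np.radians(105.6)),0]);Y=np.array([-B[1],B[0],0])
u=.8192*B+np.array([0,0,.5736]);nn=-.5736*B+np.array([0,0,.8192])
o=np.array([.507,.307,.1])-.088*Y+.016*nn
for s in (-.045,-.04,-.035): print(s,[proj(V,o+(s+k)*u).round().tolist() for k in (-.075,0,.03,.042,.115)])
```

```text
grip (array([0.60087152, 0.2881762 , 0.10372783]), [[-0.4, -0.1], [0.4, 0.2]]) (array([0.5989759 , 0.29414619, 0.08538861]), [[-0.9, 0.6], [0.7, -1.7], [0.1, -0.1]])
tip (array([0.57451522, 0.38024565, 0.16278675]), [[1.1, 0.5], [-1.3, -0.7]]) (array([0.57068043, 0.39236805, 0.14723886]), [[0.4, 1.0], [-1.1, -1.7], [0.1, 0.0]])
[ 296  204   31  104 2961]
-0.045 [[312.0, 307.0], [312.0, 243.0], [312.0, 215.0], [312.0, 203.0], [312.0, 126.0]]
-0.04 [[312.0, 303.0], [312.0, 238.0], [312.0, 210.0], [312.0, 198.0], [312.0, 121.0]]
-0.035 [[312.0, 299.0], [312.0, 234.0], [312.0, 205.0], [312.0, 193.0], [312.0, 115.0]]
```

View pics/w4.png

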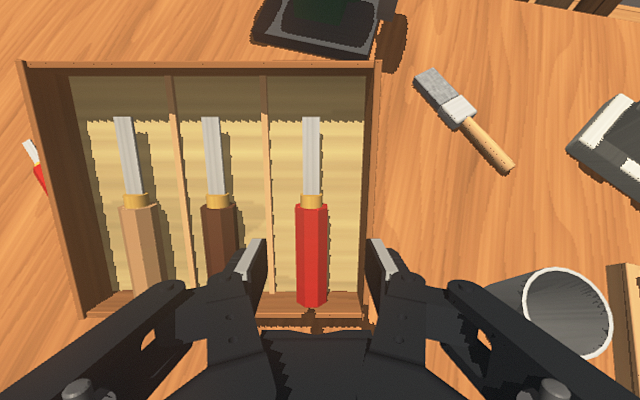

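The second view has the red gouge at tip (311,117), collar (311,199) and handle end (312,307), matching the model with the grip near (0.602, 0.292, 0.092). I'm descending along the floor normal.

Emit:
drive_tool(
  moves=[
    [[-0.003,-0.005,-0.03],[0,0,-0.005],0.6],
    [[0,0,-0.03],[0,0,0],0.6],
    [[-0.005,0.0184,-0.0273],[0,0,0],0.6],
    [[-0.005,0.0184,-0.0273],[0,0,0],0.6],
    [[0,0,0],[0,0,0],0.6],
  ],
  grip_force=50,
)

```text
clock: 10.12
ee_pos: [0.6058, 0.2819, 0.1114]
orientation: [-0.241, 0.579, 0.757, 0.182]
wrist_force: [-0.3, 0.3, 0.2]
gripper_width: 0.051
grip_force: 0.0
```

Emit:
drive_tool(
  moves=[
    [[-0.004,0.012,-0.015],[0,0,0],0.6],
    [[-0.003,0.009,-0.0105],[0,0,0],0.6],
    [[0,0,0],[0,0,0],0.6],
  ],
)

```text
clock: 10.5
ee_pos: [0.5993, 0.3032, 0.0864]
orientation: [-0.241, 0.579, 0.758, 0.182]
wrist_force: [-0.1, 0.4, -1.0]
gripper_width: 0.0511
grip_force: 0.0
```

```bash
python3 lk.py w5
```

```text
10.5 [0.59929088 0.30317466 0.08642651] [-0.14474132  0.44794486 -0.98816013]
[[-0.214  0.965 -0.154]
 [ 0.789  0.264  0.555]
 [ 0.576 -0.003 -0.818]]
```

View pics/w5.png

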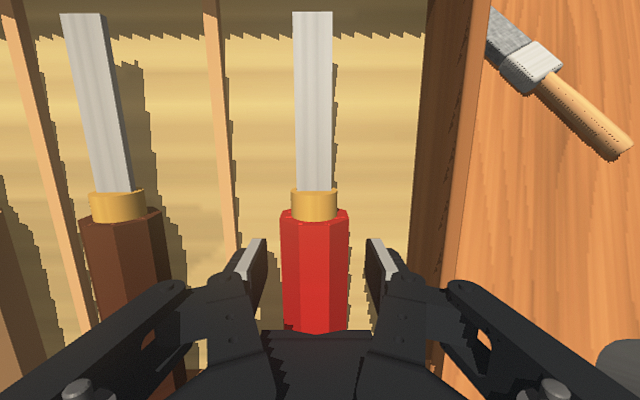

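The handle (centre column about 315) sits between the fingers at (257,265) and (380,265), so I'm closing.

Emit:
drive_tool(
  moves=[
    [[-0.0005,0.0012,-0.0018],[0,0,0],0.6],
    [[0,0,0],[0,0,0],0.0],
    [[0,0,0],[0,0,0],0.0],
    [[0,0,0],[0,0,0],0.0],
    [[0,0,0],[0,0,0],0.0],
  ],
  grip_force=60,
)

```text
clock: 11.18
ee_pos: [0.6002, 0.3029, 0.0854]
orientation: [-0.24, 0.579, 0.757, 0.183]
wrist_force: [1.0, -3.4, 4.2]
gripper_width: 0.0307
grip_force: 60.2
```

Emit:
drive_tool(
  moves=[
    [[0.0015,-0.0055,0.0082],[0,0,0],0.0],
    [[0.0031,-0.011,0.0164],[0,0,0],0.0],
    [[0.0046,-0.0166,0.0246],[0,0,0],0.0],
    [[0.0046,-0.0166,0.0246],[0,0,0],0.0],
    [[0.0046,-0.0166,0.0246],[0,0,0],0.0],
    [[0.004,-0.015,0.04],[0,0,0],0.0],
    [[0,-0.02,0.05],[0,0,0],0.0],
    [[0,0,0],[0,0,0],0.0],
  ],
)

```text
clock: 12.18
ee_pos: [0.6246, 0.1988, 0.2788]
orientation: [-0.236, 0.58, 0.757, 0.185]
wrist_force: [0.6, -0.5, -2.2]
gripper_width: 0.0306
grip_force: 59.5
```

```bash
python3 lk.py w6 red_gouge_grip red_gouge_tip
```

```text
12.175 [0.62458558 0.19878233 0.27883501] [ 0.64681811 -0.48639004 -2.21326228]
[[-0.216  0.966 -0.143]
 [ 0.791  0.259  0.555]
 [ 0.573  0.006 -0.82 ]]
red_gouge_grip [([87.4, 162.6], 0.92), ([318.9, 271.3], 0.8)]
red_gouge_tip [([63.8, 131.3], 0.78), ([316.6, 11.0], 0.73)]
```

View pics/w6.png

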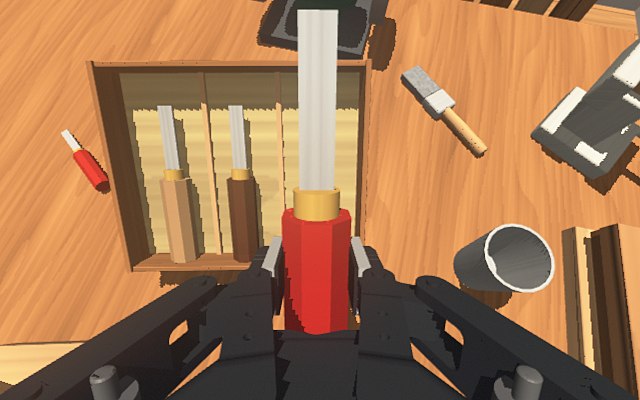

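The gouge is held straight between the pads, tip at (318,10), collar at (317,195). I'm measuring how it sits in the hand and where the pocket is, now that the arm is clear of the drawer.

Run:
```python
from h import *
from scipy.spatial.transform import Rotation as Ro
s=env.get_state();q=s['orientation'];R=Ro.from_quat(np.r_[q[1:],q[0]]).as_matrix();p=np.array(s['ee_pos'])
W=cam('wrist');K,Rc,tc=W
def hit(px,d): # plane z_tool=-d
    D=R.T@(Rc.T@np.linalg.inv(K)@np.array([*px,1]));o=R.T@(-Rc.T@tc-p);return o+D*(-d-o[2])/D[2]
for d in (.010,.014,.018): print(d,'tip',hit((318,10),d+.002).round(4),'collar/blade (42)',hit((317,191),d+.002).round(4),'handle/collar top(30)',hit((316,217),d+.015).round(4))
S,T=cam('side'),cam('top')
shot('side','s3');a={n:env.place_of(n,'side') for n in ['drawer_pull','drawer_pocket']}
f=shot('top','t3');b={n:env.place_of(n,'top') for n in a}
for n in a:
    print(n,a[n],b[n])
    if a[n] and b[n]: print(tri([(S,a[n][0]['pixel']),(T,b[n][0]['pixel'])]),onz(T,b[n][0]['pixel'],.045 if 'pull' in n else .025))
c=f[80:240,320:520,::-1];g=f[190:350,360:560]  # crops to view together
s3=cv2.imread('pics/s3.png')[200:360,300:500]
cv2.imwrite('pics/c3.png',np.hstack([cv2.resize(c,None,fx=2,fy=2,interpolation=2),cv2.resize(s3,None,fx=2,fy=2,interpolation=2)]))
X=np.array([.985,-.172,0]);Y=np.array([.172,.985,0]);P=np.array([.543,-.1997,.049])
for k in [(-42,-90),(42,-90),(42,55),(15,55),(15,130),(-15,130),(-15,55),(-42,55)]:
    x=P+X*k[0]/1e3+Y*k[1]/1e3;print(k,((proj(T,x)-[320,80])*2).round(),((proj(S,x)-[300,200])*2+[400,0]).round())
```

```text
0.01 tip [ 0.1095  0.0006 -0.012 ] collar/blade (42) [ 0.0372  0.0003 -0.012 ] handle/collar top(30) [ 0.0291 -0.0002 -0.025 ]
0.014 tip [ 0.1082  0.0006 -0.016 ] collar/blade (42) [ 0.0382  0.0003 -0.016 ] handle/collar top(30) [ 0.0304 -0.0002 -0.029 ]
0.018 tip [ 0.1068  0.0006 -0.02  ] collar/blade (42) [ 0.0391  0.0003 -0.02  ] handle/collar top(30) [ 0.0317 -0.0002 -0.033 ]
drawer_pull [] [{'pixel': [405.3, 215.6], 'score': 0.61}]
drawer_pocket [{'pixel': [360.8, 286.2], 'score': 0.97}] [{'pixel': [418.4, 182.6], 'score': 0.57}]
(array([ 0.54536817, -0.20605959,  0.02667009]), [[-1.6, 0.2], [0.2, -1.6]]) [ 0.54130411 -0.20596856  0.025     ]
(-42, -90) [259. 248.] [476. 213.]
(42, -90) [271. 184.] [558. 215.]
(42, 55) [161. 161.] [552. 122.]
(15, 55) [157. 182.] [528. 121.]
(15, 130) [ 99. 170.] [526.  81.]
(-15, 130) [ 95. 193.] [501.  80.]
(-15, 55) [152. 205.] [502. 121.]
(-42, 55) [148. 225.] [478. 121.]
```

View pics/c3.png

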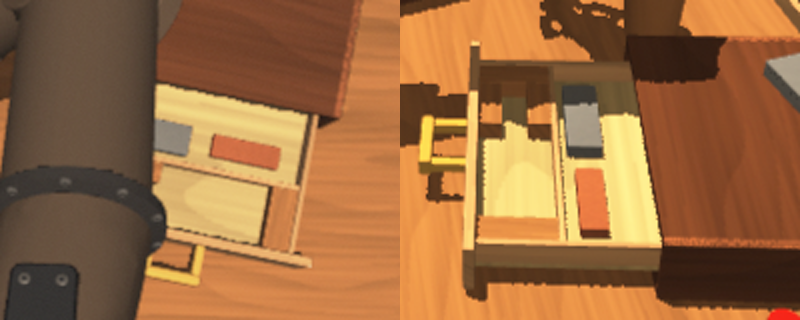

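The top and side crops show the empty compartment: wide part with its end at about (270,187)-(263,240) in the top crop, and slot at about (515,100) in the side crop. Both agree with my predicted outline within about 2 mm, so I'm carrying the gouge level over it.

Emit:
drive_tool(
  moves=[
    [[-0.005,-0.03,0],[-0.098,-0.027,0],0.0],
    [[-0.008,-0.04,0],[-0.098,-0.027,0],0.0],
    [[-0.008,-0.04,0],[-0.098,-0.027,0],0.0],
    [[-0.008,-0.04,0],[-0.098,-0.027,0],0.0],
    [[-0.008,-0.04,0],[-0.098,-0.027,0],0.0],
    [[-0.008,-0.04,0],[-0.098,-0.027,0],0.0],
    [[-0.008,-0.04,0],[0,0,-0.11],0.0],
    [[-0.008,-0.04,-0.02],[0,0,-0.11],0.0],
    [[-0.008,-0.04,-0.04],[0,0,-0.11],0.0],
    [[-0.008,-0.03,-0.04],[0,0,-0.11],0.0],
  ],
)

```text
clock: 13.88
ee_pos: [0.5448, -0.1794, 0.1727]
orientation: [-0.0, 0.768, 0.641, 0.002]
wrist_force: [0.1, 0.4, -1.0]
gripper_width: 0.0307
grip_force: 59.5
```

Emit:
drive_tool(
  moves=[
    [[0,-0.01,-0.02],[0,0,0],0.0],
    [[0,0,0],[0,0,0],0.0],
  ],
)

```text
clock: 14.12
ee_pos: [0.5447, -0.1875, 0.1525]
orientation: [-0.002, 0.766, 0.643, 0.001]
wrist_force: [0.3, 0.4, -0.7]
gripper_width: 0.0307
grip_force: 59.6
```

```bash
cat > al.py <<'E'
from h import *
from scipy.spatial.transform import Rotation as Ro
s=env.get_state();q=s['orientation'];R=Ro.from_quat(np.r_[q[1:],q[0]])
c,d=np.cos(np.radians(-9.9)),np.sin(np.radians(-9.9))
D=np.c_[[-d,c,0],[c,d,0],[0,0,-1]]
print(s['clock'],s['ee_pos'],'turn',(Ro.from_matrix(D)*R.inv()).as_rotvec().round(4),'shift',(np.array([.544,-.197,.028])-s['ee_pos']).round(4),s['wrist_force'],s['gripper_width'])
E
python3 al.py
```

```text
14.125 [ 0.54469187 -0.18747125  0.15245222] turn [-0.0033 -0.0013  0.001 ] shift [-0.0007 -0.0095 -0.1245] [ 0.27248485  0.37091406 -0.69028459] 0.030708624076538005
```

Emit:
drive_tool(
  moves=[
    [[-0.0007,-0.0095,-0.03],[0,0,0],0.0],
    [[0,0,-0.04],[0,0,0],0.0],
    [[0,0,-0.03],[0,0,0],0.0],
    [[0,0,-0.01],[0,0,0],0.0],
    [[0,0,0],[0,0,0],0.0],
  ],
)

```text
clock: 14.75
ee_pos: [0.5454, -0.1967, 0.0443]
orientation: [-0.0, 0.766, 0.643, 0.002]
wrist_force: [-0.8, -0.2, -0.4]
gripper_width: 0.0309
grip_force: 59.6
```

```bash
python3 al.py
```

```text
14.75 [ 0.54541471 -0.19667663  0.04427167] turn [-0.0029  0.002   0.0003] shift [-0.0014 -0.0003 -0.0163] [-0.76026037 -0.21828436 -0.38631486] 0.030851050023869373
```

Emit:
drive_tool(
  moves=[
    [[-0.001,0,-0.006],[0,0,0],0.0],
    [[0,0,-0.004],[0,0,0],0.0],
    [[0,0,-0.002],[0,0,0],0.0],
    [[0,0,0],[0,0,0],0.0],
  ],
)

```text
clock: 15.25
ee_pos: [0.5434, -0.1974, 0.0315]
orientation: [-0.001, 0.766, 0.643, 0.001]
wrist_force: [-0.0, -0.1, -0.7]
gripper_width: 0.0306
grip_force: 59.6
```

Emit:
drive_tool(
  moves=[
    [[0,0,-0.0015],[0,0,0],0.0],
    [[0,0,0],[0,0,0],0.0],
  ],
)

```text
clock: 15.5
ee_pos: [0.5441, -0.1976, 0.0306]
orientation: [-0.0, 0.766, 0.643, 0.002]
wrist_force: [0.5, 1.5, 4.4]
gripper_width: 0.0306
grip_force: 60.2
```

Emit:
drive_tool(
  moves=[
    [[0,0,-0.0015],[0,0,0],0.0],
    [[0,0,0],[0,0,0],0.0],
  ],
)

```text
clock: 15.75
ee_pos: [0.5456, -0.1979, 0.0306]
orientation: [0.001, 0.766, 0.643, 0.003]
wrist_force: [-0.3, 3.2, 17.3]
gripper_width: 0.0305
grip_force: 61.8
```

Contact is felt at about the expected height. I'm easing off, releasing gradually, and rising.

Emit:
drive_tool(
  moves=[
    [[0,0,0.0012],[0,0,0],0.0],
    [[0,0,0],[0,0,0],0.42],
    [[0,0,0],[0,0,0],0.48],
    [[0,0,0.0],[0,0,0],0.48],
    [[0,0,0.01],[0,0,0],0.48],
    [[0,0,0.03],[0,0,0],0.48],
    [[0,0,0.05],[0,0,0],0.48],
    [[0,0,0.05],[0,0,0],0.48],
    [[-0.03,0,0.03],[0,0,0],0.48],
    [[0,0,0],[0,0,0],0.48],
  ],
)

```text
clock: 17.0
ee_pos: [0.5129, -0.1986, 0.2025]
orientation: [0.001, 0.767, 0.642, 0.003]
wrist_force: [0.0, 0.2, 0.4]
gripper_width: 0.0411
grip_force: 0.0
```

```bash
python3 al.py; python3 lk.py w7 red_gouge_grip red_gouge_tip drawer_pull
python3 - <<'E'
from h import *
W=(lambda z:(z['K'],z['R'],z['t']))(np.load('w7.npz'));S=cam('side')
X=np.array([.985,-.172,0]);Y=np.array([.172,.985,0]);P=np.array([.543,-.202,.041])
print('expected grip,tip',proj(W,P),proj(W,P+.115*Y), 'side',proj(S,P),proj(S,P+.115*Y))
im=cv2.imread('pics/w7.png');m=cv2.inRange(im,(0,0,120),(60,60,255))
n,l,st,c=cv2.connectedComponentsWithStats(m);i=1+st[1:,4].argmax();print(st[i],c[i]);ys,xs=np.where(l==i);print('red ends',[onz(W,(xs[ys==k].mean(),k),.05).round(3) for k in (ys.min(),ys.max())])
shot('side','s7')
for n in ['red_gouge_grip','red_gouge_tip']: print(n,env.place_of(n,'side'))
E
```

```text
17.0 [ 0.51289113 -0.19856421  0.2025322 ] turn [-0.0025  0.0051  0.004 ] shift [ 0.0311  0.0016 -0.1745] [0.00683071 0.1924004  0.37455892] 0.04112794142480037
17.0 [ 0.51289113 -0.19856421  0.2025322 ] [0.00683071 0.1924004  0.37455892]
[[ 0.176  0.984  0.005]
 [ 0.984 -0.176  0.002]
 [ 0.003  0.005 -1.   ]]
red_gouge_grip [([346.0, 188.3], 0.92)]
red_gouge_tip [([345.2, 63.1], 0.66)]
drawer_pull [([253.4, 168.7], 0.57)]
expected grip,tip [344.33089189 187.81080448] [346.8451122   71.27124666] side [357.91646461 280.45881362] [357.11128992 247.29072901]
[330 159   9   2   9] [334.         159.44444444]
red ends [array([ 0.535, -0.168,  0.05 ]), array([ 0.539, -0.17 ,  0.05 ])]
red_gouge_grip [{'pixel': [356.3, 281.2], 'score': 0.75}, {'pixel': [219.4, 187.0], 'score': 0.52}]
red_gouge_tip [{'pixel': [194.9, 180.9], 'score': 0.78}, {'pixel': [358.4, 247.9], 'score': 0.63}]
```

Run:
```python
from h import *
W=(lambda z:(z['K'],z['R'],z['t']))(np.load('w7.npz'));S=cam('side')
print(tri([(W,(346,188.3)),(S,(356.3,281.2))]),tri([(W,(345.2,63.1)),(S,(358.4,247.9))]))
im=cv2.imread('pics/w7.png');print(im[40:240:6,346].tolist())
X=np.array([.985,-.172,0]);Y=np.array([.172,.985,0]);P=np.array([.543,-.202,.041])
for dz in (0,.008): print([proj(W,P+np.array([0,0,dz*k/.115])+k*Y).round().tolist() for k in (-.075,.03,.042,.115)])
for dz in (0,.008): print([proj(S,P+np.array([0,0,dz*k/.115])+k*Y).round(1).tolist() for k in (-.075,.03,.042,.115)])
```

```text
(array([ 0.54070983, -0.20254366,  0.03980353]), [[-3.8, 0.1], [0.6, -0.1]]) (array([ 0.56668458, -0.08020609,  0.03163572]), [[3.2, -0.1], [-0.4, 0.0]])
[[101, 167, 238], [104, 173, 244], [44, 66, 96], [71, 104, 131], [155, 230, 250], [213, 243, 251], [244, 250, 252], [244, 250, 252], [245, 250, 252], [245, 250, 252], [244, 250, 252], [243, 249, 252], [242, 249, 252], [243, 249, 251], [241, 248, 251], [240, 248, 251], [238, 247, 250], [237, 246, 250], [80, 187, 241], [119, 233, 254], [69, 118, 221], [62, 78, 246], [39, 52, 114], [36, 51, 116], [37, 49, 113], [36, 48, 115], [30, 44, 111], [33, 44, 111], [31, 42, 111], [31, 40, 109], [30, 41, 110], [34, 43, 111], [33, 40, 111], [33, 43, 113]]
[[343.0, 252.0], [345.0, 160.0], [345.0, 148.0], [347.0, 71.0]]
[[343.0, 251.0], [345.0, 160.0], [345.0, 148.0], [348.0, 70.0]]
[[358.5, 305.4], [357.7, 271.3], [357.6, 267.7], [357.1, 247.3]]
[[358.5, 307.2], [357.7, 270.6], [357.6, 266.7], [357.2, 244.7]]
```

The blade, collar and handle show at exactly the expected rows (70 to 145, about 150, and from 160), so the gouge lies flat in place. Next I'm gripping the pull again.

Emit:
drive_tool(
  moves=[
    [[-0.032,0.018,0],[0,0,0],0.43],
    [[-0.032,0.018,-0.03],[0,0,0],0.43],
    [[0,0,-0.03],[0,0,0],0.43],
    [[0,0,0],[0,0,0],0.43],
  ],
)

```text
clock: 17.85
ee_pos: [0.4481, -0.1609, 0.1382]
orientation: [-0.002, 0.766, 0.643, -0.0]
wrist_force: [-0.3, -0.7, 0.2]
gripper_width: 0.0366
grip_force: 0.0
```

```bash
python3 al.py; python3 lk.py w8 drawer_pull; python3 -c "
from h import *
W=(lambda z:(z['K'],z['R'],z['t']))(np.load('w8.npz'))
r=env.place_of('drawer_pull','wrist')
if r: print(onz(W,r[0]['pixel'],.045))
print(proj(W,np.array([.449,-.163,.045])))"
```

```text
17.85 [ 0.44807843 -0.16086238  0.13818863] turn [-0.0029 -0.003   0.0021] shift [ 0.0959 -0.0361 -0.1102] [-0.29723711 -0.6725335   0.23320067] 0.03657304843403707
17.85 [ 0.44807843 -0.16086238  0.13818863] [-0.29723711 -0.6725335   0.23320067]
[[ 0.174  0.985 -0.003]
 [ 0.985 -0.174  0.003]
 [ 0.002 -0.003 -1.   ]]
drawer_pull [([319.8, 209.1], 0.86)]
[ 0.4498258  -0.16296464  0.045     ]
[318.84265457 209.30246919]
```

Emit:
drive_tool(
  moves=[
    [[0.001,-0.002,-0.05],[0,0,0],0.43],
    [[0,0,-0.045],[0,0,0],0.43],
    [[0,0,-0.012],[0,0,0],0.43],
    [[0,0,0],[0,0,0],0.0],
    [[0,0,0],[0,0,0],0.0],
    [[0,0,0],[0,0,0],0.0],
  ],
)

```text
clock: 18.75
ee_pos: [0.4515, -0.164, 0.034]
orientation: [0.0, 0.766, 0.643, 0.002]
wrist_force: [-1.1, -2.0, 2.7]
gripper_width: 0.0128
grip_force: 61.1
```

Emit:
drive_tool(
  moves=[
    [[0.005,-0.0009,0],[0,0,0],0.0],
    [[0.01,-0.0017,0],[0,0,0],0.0],
    [[0.015,-0.0026,0],[0,0,0],0.0],
    [[0.02,-0.0035,0],[0,0,0],0.0],
    [[0.02,-0.0035,0],[0,0,0],0.0],
    [[0.02,-0.0035,0],[0,0,0],0.0],
    [[0.02,-0.0035,0],[0,0,0],0.0],
    [[0.02,-0.0035,0],[0,0,0],0.0],
    [[0.015,-0.0026,0],[0,0,0],0.0],
    [[0.01,-0.0017,0],[0,0,0],0.0],
  ],
)

```text
clock: 20.0
ee_pos: [0.6062, -0.1915, 0.0341]
orientation: [0.0, 0.766, 0.642, 0.001]
wrist_force: [-2.6, -2.5, 7.1]
gripper_width: 0.0131
grip_force: 61.7
```

Emit:
drive_tool(
  moves=[
    [[0.01,-0.0017,0],[0,0,0],0.0],
    [[0.004,-0.0007,0],[0,0,0],0.0],
    [[0,0,0],[0,0,0],0.0],
  ],
)

```text
clock: 20.38
ee_pos: [0.6205, -0.1941, 0.0341]
orientation: [0.001, 0.766, 0.642, 0.002]
wrist_force: [-0.1, -4.8, 4.9]
gripper_width: 0.013
grip_force: 61.4
```

Emit:
drive_tool(
  moves=[
    [[0.004,-0.0007,0],[0,0,0],0.0],
    [[0.002,-0.0003,0],[0,0,0],0.0],
    [[0.001,-0.0002,0],[0,0,0],0.0],
    [[0,0,0],[0,0,0],0.0],
  ],
)

```text
clock: 20.88
ee_pos: [0.6264, -0.1951, 0.0341]
orientation: [0.0, 0.766, 0.642, 0.001]
wrist_force: [-2.8, -4.1, 8.9]
gripper_width: 0.0126
grip_force: 62.0
```

Emit:
drive_tool(
  moves=[
    [[0.002,-0.0003,0],[0,0,0],0.0],
    [[0,0,0],[0,0,0],0.0],
  ],
)

```text
clock: 21.12
ee_pos: [0.6264, -0.1951, 0.034]
orientation: [-0.002, 0.767, 0.642, 0.0]
wrist_force: [-11.5, -1.6, 15.9]
gripper_width: 0.0131
grip_force: 63.0
```

Resistance has appeared with no further motion, so the drawer is at its shut stop. I'm nudging once more, then releasing and rising.

Emit:
drive_tool(
  moves=[
    [[0.002,-0.0003,0],[0,0,0],0.0],
    [[0,0,0],[0,0,0],0.0],
    [[0,0,0],[0,0,0],0.43],
    [[-0.001,0,0],[0,0,0],0.43],
    [[-0.002,0,0],[0,0,0],0.43],
    [[0,0,0.03],[0,0,0],0.43],
    [[0,0,0.06],[0,0,0],0.43],
    [[0,0,0.06],[0,0,0],0.43],
    [[-0.04,0.02,0.05],[0,0,0],0.43],
    [[-0.06,0.04,0],[0,0,0],0.43],
  ],
)

```text
clock: 22.38
ee_pos: [0.5398, -0.1428, 0.2327]
orientation: [0.002, 0.767, 0.642, 0.003]
wrist_force: [0.0, 1.3, 0.6]
gripper_width: 0.0368
grip_force: 0.0
```

```bash
python3 al.py
python3 - <<'E'
from h import *
T=cam('top');shot('wrist','w9');W=cam('wrist')
r=env.place_of('drawer_pull','wrist');print(r,[onz(W,i['pixel'],.045).round(4) for i in r])
shot('side','s9');S=cam('side')
for n in ['drawer_pull','pale_gouge','dark_gouge','mallet']: print(n,env.place_of(n,'side')[:2])
g=cv2.cvtColor(cv2.imread('pics/s9.png'),6).astype(int);h=cv2.cvtColor(cv2.imread('pics/s0.png'),6).astype(int)
d=abs(g-h)[225:345,385:440];print('front region diff',d.mean().round(2),(d>25).mean().round(3))
E
```

```text
22.375 [ 0.5398357  -0.14284178  0.23272255] turn [-0.0006  0.0084  0.0037] shift [ 0.0042 -0.0542 -0.2047] [0.02043168 1.25390582 0.5504857 ] 0.03675621533532274
[{'pixel': [395.8, 214.6], 'score': 0.94}] [array([ 0.6129, -0.1859,  0.045 ])]
drawer_pull [{'pixel': [391.8, 273.0], 'score': 0.8}]
pale_gouge [{'pixel': [293.8, 168.6], 'score': 0.78}]
dark_gouge [{'pixel': [318.1, 163.0], 'score': 0.77}]
mallet [{'pixel': [427.0, 217.0], 'score': 0.79}]
front region diff 26.4 0.24
```

The pull reads several mm out, so I'm checking more exactly with the arm settled.

Emit:
drive_tool(
  moves=[
    [[-0.03,0.06,0],[0,0,0],0.43],
    [[-0.03,0.06,0],[0,0,0],0.43],
    [[0,0.04,0],[0,0,0],0.43],
    [[0,0,0],[0,0,0],0.43],
  ],
)

```text
clock: 23.22
ee_pos: [0.4833, 0.0136, 0.2292]
orientation: [-0.001, 0.765, 0.645, 0.001]
wrist_force: [-0.2, -0.2, 0.1]
gripper_width: 0.0369
grip_force: 0.0
```

Run:
```python
from h import *
shot('side','s10');shot('top','t10')
for n,a,b,(r0,r1,c0,c1) in [('side','s0','s10',(250,295,385,412)),('top','t0','t10',(128,157,398,440))]:
    A=cv2.imread(f'pics/{a}.png');B=cv2.imread(f'pics/{b}.png')
    t=A[r0:r1,c0:c1];m=cv2.matchTemplate(B[r0-12:r1+12,c0-12:c1+12],t,cv2.TM_CCOEFF_NORMED);k=np.unravel_index(m.argmax(),m.shape)
    print(n,'drow,dcol',k[0]-12,k[1]-12,m.max().round(3),m[12,10:15].round(3),m[9:16,12].round(3))
    for im in (A,B):
        c=im[r0-10:r1+10,c0-15:c1+15];y=(c[...,2].astype(int)-c[...,0]>110)&(c[...,1].astype(int)>130)&(c[...,0]<70);ys,xs=np.where(y);print(y.sum(),ys.mean().round(2),xs.mean().round(2),ys.max() if len(ys) else 0,xs.min() if len(xs) else 0)
S,T=cam('side'),cam('top');P=np.array([.6235,-.195,.045]);X=np.array([.985,-.172,0])
print('10mm out:',proj(S,P-.01*X)-proj(S,P),proj(T,P-.01*X)-proj(T,P))
```

```text
side drow,dcol 0 1 0.919 [0.45  0.607 0.785 0.919 0.847] [0.337 0.495 0.677 0.785 0.642 0.438 0.272]
1500 33.47 16.88 64 0
612 32.99 23.03 64 0
top drow,dcol -1 0 0.948 [0.401 0.634 0.808 0.772 0.654] [0.427 0.743 0.948 0.808 0.531 0.303 0.128]
51 27.65 34.2 36 21
44 26.59 34.52 35 21
10mm out: [-4.52726264 -0.08317807] [-0.70680188  3.75029428]
```

The image match shows the pull 3 mm further in than at the start, so the drawer is fully shut; the other reading was detector noise. Nothing is being touched, so I'm handing in.

```bash
python3 -c "
from station import env
print(env.sign_off())"
```

```text
the job is handed in; nothing more can be done
None
```

The job is handed in: I pulled the drawer open to its stop, laid the red gouge flat in the compartment with its blade in the slot and let go, then pushed the drawer fully shut. It took about 23 s, I never moved the other gouges or the mallet, and no verdict came back.

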